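Load the second board and lift the carrier level

ROBOT

A 7-joint arm with a two-finger parallel gripper is mounted at the origin on the work surface. World frame = base frame: x ahead of the robot, y to its left, z up, the work surface at z = 0. Lengths are in m, angles in rad, forces in N, time in s.
With the tool pointing down it reaches from about 0.425 to 0.95 m from the base axis. Payload 4.7 kg.
Tool frame: the origin (TCP) lies between the finger pads, 19 mm behind the fingertips; this is the grasp point; z points along the fingers, y is the line along which they close (so a half turn about z gives the same grasp; the last joint's range is limited). The gripper opens to 85 mm and grips with 20 to 120 N. Pads are 22 mm wide; open, the fingers measure 114 mm over their backs; the gripper's body (76 mm by 85 mm) begins 54 mm behind the grasp point. The pads swing forward as they close: fully open they stand 13 mm farther back than shut.
Start: joints at [1.084, 0.469, -0.049, 1.532, 0.024, 1.141, -0.082], TCP at [0.298, -0.605, 0.25] pointing down, gripper open.
Joint ranges: [-2.59, 2.59], [-0.33, 1.99], [-1.39, 1.29], [0.1, 2.45], [-1.04, 4.18], [0.21, 1.99], [-2.66, 2.66]. Speed limits (rad/s): [2.57, 2.57, 3.14, 3.14, 3.14, 3.14, 3.14].

INTERFACE

Orientations are given as [roll, pitch, yaw] about the fixed x, y, z axes, in that order (R = Rz(yaw) Ry(pitch) Rx(roll)).
In Python, from plant import get_state, capture, get_calibration, sign_off, boxes_of, landmark_of gives the robot as it stands. The module is installed in compiled form; this text tells all that it offers.
- The arm moves only by the tool shift_gripper, called after "Emit:" as name(argument=value, ...), one argument or row to a line, values as JSON. Schema: {"type":"object","properties":{"deltas":{"type":"array","items":{"type":"object","properties":{"sx":{"type":"number"},"sy":{"type":"number"},"sz":{"type":"number"},"ax":{"type":"number"},"ay":{"type":"number"},"az":{"type":"number"},"jaw":{"type":"number"}},"additionalProperties":false,"required":["jaw"]},"minItems":1,"maxItems":12},"only":{"type":"string"},"quiet":{"type":"boolean"},"lines":{"type":"string"}},"required":["deltas"],"additionalProperties":false}. deltas is a list of rows, 1 to 12 of them, each an object with the fields sx, sy, sz (the shift in shares of 750 mm (1.0 is 750 mm)), ax, ay, az (a rotation vector in normalised numbers (1 is 60 degrees)), jaw (the finger opening in m); a field left out counts as zero (the opening has to be given); each row shifts and turns the commanded pose from where the row before left it, along the tool's axes as they then stand; what a row does not reach is not made up. A row lasts 1/12 s, in which the tool goes at most 0.0417 m and 0.125 rad, less where a joint would pass 70% of its speed; a pose out of reach is approached as far as the arm can. The fingers move at their own pace and stop on an object; the grip force is fixed at half the most. Time passes only in rows, so rows that do not move let the fingers close. The tool returns the time, the measured TCP pose, the force, the opening and the grip force at its end. only (a regular expression) keeps the lines of the reply that match it, lines (a string "A,B") keeps lines A to B, and quiet returns only ok. A shift or turn number past 1, either way, is cut back to 1. Input that does not fit is refused with a message, and nothing moves.
- get_state(): the state, without advancing time (a new reading comes with each control period).
- capture(name): name is "scene" or "side" or "wrist"; returns (picture, depth): 420x560x3 uint8, red, green, blue; 420x560 float32, m along the optical axis (not along the pixel's ray), 0 where there is no reading.
- get_calibration(name): a dict with "intrinsics" (3x3 intrinsics, pixels), "k1" (the pictures are not rectified: a ray, as slopes to the right and down, at radius r is drawn at 1 + k1 r^2 times it, then the intrinsics apply), "R" (3x3) and "t" (3): a world point X has camera coordinates R X + t. Camera axes: x right, y down, z forward; pixel columns grow to the right and rows downward; lengths in m; the calibration is good to about 2 mm. A picture is of the moment at which its call begins: read the wrist's pose just before it. get_calibration takes no time and is no camera call; for the wrist camera it gives the pose at the moment of the call.
- sign_off(): hands the job in; it is judged then, once.
Trained networks look in the newest picture that a camera, given by its name, has taken for a name from the list of things; names that differ only in an ending like _2 or _b are one class to them, and where a whole thing is asked for, a point or a joint stands for the part that bears it (a point fixed in the world has none). Each returns a list of dicts, best first, with "confidence" (0 to 1); they miss things now and then, are a little off and sometimes report something else, mostly with a low value. They report only what shows in the picture. A call takes as long as a camera call. They do not tell look-alikes from the thing itself.
- boxes_of(camera, label): "position" ([x, y, z] in m, in world coordinates, good to about 4 mm: the middle of the surface that is visible of it).
- landmark_of(camera, label): "position" ([x, y, z] in m, in world coordinates, good to about 4 mm: a listed point, or the origin of a listed thing).
The state is a dict: "clock": time; "qpos": joint angles; "joint_vel": joint speeds; "effort": joint torques, N m; "tcp_pos": TCP position; "tcp_rot": TCP orientation; "ft_force": force on the tool from outside, world axes, zero at the start; "wrist_torque": the same for the moment, N m; "grip_width": finger opening in m; "gripper_force": force on a finger pad.
Only numpy, scipy, OpenCV 4.12 (cv2) and the standard library are available. Lean on these libraries where they do the work, as an engineer would, in place of code of your own. Each camera call takes 0.05 s, during which the arm holds its last target. There are 200 camera calls.

TASK

Set the loose green circuit board squarely on the two empty rails of the black carrier, next to the board that is already there, and let go of it. Then take the carrier by its blue handle bar, lift it about 10 cm clear of the bench and finish holding it there, steady and level, with both boards still seated on their rails. Leave the flux bottle, the tape roll and the screwdriver alone.

Things in the scene. Friction and masses are not known exactly. Their poses are not given: they have to be found in the camera images.
- carrier: Loose black board carrier, 0.38 kg empty, at any yaw on the bench. Origin: centre of the underside, z up. Base 156 (x) x 204 (y) x 8 mm; handle bar over the middle along x; two seats at y = +70 mm (empty) and -70 mm (loaded). A board lies with its long side along the carrier's x on a seat's two rails. Nothing clamps it.
- empty_seat (a point): Middle of the empty seat at rail-top height, 30 mm above the carrier's underside: the centre of the loose board's underside belongs here. Axes as the carrier's. Its two grey rails stand at x = -45 and +45 mm, each 6 mm wide (x), 56 mm long (y). A black lip beyond each board end (inner faces at x = -71 and +71 mm) rises 5 mm above the rails.
- loaded_seat (a point): Middle of the seat that already carries a board, level with its rail tops. Axes as the carrier's.
- carrier_handle (a point): Centre of the blue handle bar, 113 mm above the carrier's underside, over its middle. Axes as the carrier's. The bar runs along x, is 12 mm wide (y) and 14 mm high (top 120 mm above the underside), held by two aluminium posts 12 mm square at x = -56 and +56 mm, 100 mm free between them.
- board_loose: Green circuit board 130 x 50 x 3 mm, long side along its x, 0.11 kg, with a block (transformer) at its middle: 22 x 22 mm, black with yellow top, sides parallel to the board's edges, top 31 mm above the board's underside. Origin: centre of the underside, z up. Either way round is the same. It starts flat on the bench (red mat), apart from the carrier.
- board_loaded: Green circuit board 130 x 50 x 3 mm, long side along its x, 0.11 kg, with a block (transformer) at its middle: 22 x 22 mm, black with yellow top, sides parallel to the board's edges, top 31 mm above the board's underside. Origin: centre of the underside, z up. Either way round is the same. It starts already seated on the carrier and stays there.
- flux_bottle: White bottle with a red cap, 34 mm across, 85 mm tall, standing; leave alone. Origin: centre of the underside.
- tape_roll: Yellow roll of tape lying flat, 84 mm across, 30 mm high; leave alone. Origin: centre of the underside.
- screwdriver: Screwdriver with orange handle, 170 mm long, lying along its x; leave alone. Origin: under its middle.
There are look-alikes about, which are no part of the job. Leave any pink or purple look-alike of the board_loaded alone.

How it is judged:
By the outcome, as a careful person would: the job done as asked, in the order asked, and still so for the second after the job is handed in, while the arm keeps its last pose, push and grip.
It also fails if it takes over 51 s, if anything falls off the work surface, if the arm or the gripper's body presses on something with over 40 N, if the wrist force passes 120 N, or if a joint passes its speed limit or range.

## Working session

There is one attempt and no reset: what is moved stays moved. The work goes in short steps, Python scripts to look and compute and a tool call to move; the robot and the scene stay as the last step left them, time stands still between calls to the robot, and variables do not carry over. Pictures are saved under pics/ and viewed, at most 10 in all, crops included, and the job is handed in when it is done.

```bash
mkdir -p pics
```

Create h.py:
```python
import numpy as np, cv2
from plant import *
from scipy.spatial.transform import Rotation as Ro
def cloud(c,depth,cal):
    K=np.array(cal["intrinsics"]);h,w=depth.shape
    v,u=np.mgrid[:h,:w].astype(np.float32)
    p=cv2.undistortPoints(np.stack([u.ravel(),v.ravel()],1)[:,None].astype(np.float64),K,np.array([cal["k1"],0,0,0,0.]))[:,0]
    z=depth.ravel();P=np.c_[p*z[:,None],z]
    return ((P-np.array(cal["t"]))@np.array(cal["R"])).reshape(h,w,3)
def shot(c,png=None):
    cal=get_calibration(c);im,d=capture(c)
    if png: cv2.imwrite(png,im[...,::-1])
    return im,d,cloud(c,d,cal),cal
def pose():
    s=get_state();return np.array(s["tcp_pos"]),Ro.from_euler("xyz",s["tcp_rot"]),s
```

Run:
```python
from h import *
ims=[]
for c in("scene","side"):
    im,d,P,cal=shot(c);ims.append(im)
    print(c,np.round(-np.array(cal["R"]).T@cal["t"],3))
    for l in["carrier","empty_seat","loaded_seat","carrier_handle","board_loose","flux_bottle","tape_roll","screwdriver"]:
        print(l,[(np.round(x["position"],3).tolist(),round(x["confidence"],2)) for x in landmark_of(c,l)][:4])
    cv2.imwrite(f"pics/{c}0.png",im[...,::-1])
s=get_state();print(s["clock"],s["tcp_pos"],s["tcp_rot"],s["grip_width"])
```

```text
scene [ 1.281 -0.352  0.95 ]
carrier [([0.557, -0.19, -0.001], 0.86), ([0.49, -0.156, 0.029], 0.42)]
empty_seat [([0.624, -0.218, 0.032], 0.57)]
loaded_seat [([0.493, -0.156, 0.032], 0.63)]
carrier_handle [([0.554, -0.183, 0.114], 0.97)]
board_loose [([0.547, 0.196, -0.003], 0.87)]
flux_bottle [([0.537, 0.454, -0.002], 0.71), ([0.409, 0.046, 0.001], 0.53)]
tape_roll [([0.785, 0.133, 0.002], 0.84)]
screwdriver [([0.541, 0.452, -0.001], 0.5)]
side [-0.092  0.826  0.737]
carrier [([0.553, -0.188, -0.002], 0.69)]
empty_seat [([0.618, -0.219, 0.029], 0.95)]
loaded_seat [([0.494, -0.153, 0.03], 0.97)]
carrier_handle [([0.552, -0.188, 0.115], 0.71)]
board_loose [([0.548, 0.191, -0.0], 0.88), ([0.79, 0.132, 0.008], 0.26)]
flux_bottle [([0.402, 0.046, 0.002], 0.82)]
tape_roll [([0.789, 0.135, 0.002], 0.84)]
screwdriver [([0.543, 0.456, -0.005], 0.83)]
0.9 [ 0.29838991 -0.60549144  0.25006158] [ 3.14148095e+00 -3.27416834e-05  4.57811683e-01] 0.08545698382728233
```

View pics/scene0.png

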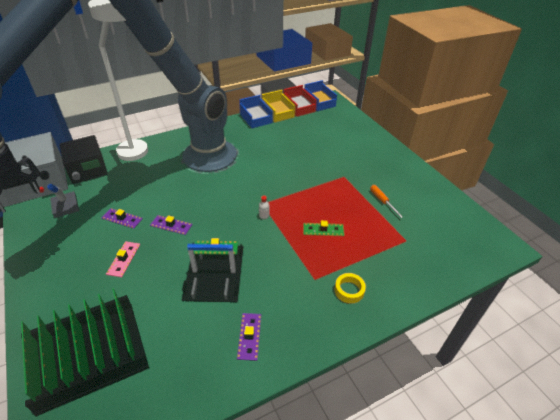

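View pics/side0.png

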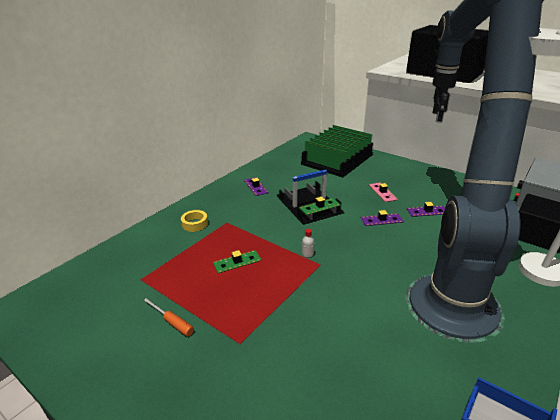

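The scene view shows the carrier at (213,265) with its empty rails toward the camera, the loose green board on the red mat at (323,229), the flux bottle at (264,208), tape at (350,289) and the pink and purple look-alikes. The side view agrees, with the board at (237,260) and the carrier at (310,195). Next I'll get the yaws from the colour and depth clouds.

Run:
```python
from h import *
def rect(pts):
    m=pts.mean(0);r=cv2.minAreaRect((pts[:,:2]*1000).astype(np.float32));b=cv2.boxPoints(r)
    e=[b[1]-b[0],b[2]-b[1]];e=max(e,key=np.linalg.norm)
    return np.round(r[0],1),np.round(r[1],1),round(np.degrees(np.arctan2(e[1],e[0]))%180,1),len(pts)
for c in("scene","side"):
    im,d,P,cal=shot(c);hsv=cv2.cvtColor(im,cv2.COLOR_RGB2HSV);H,S,V=cv2.split(hsv)
    near=lambda x,y,r:(np.hypot(P[...,0]-x,P[...,1]-y)<r)&(d>0)
    bl=near(.553,-.188,.1)&(H>100)&(H<125)&(S>120)&(P[...,2]>.09)
    print(c,"bar",rect(P[bl]),np.percentile(P[bl][:,2],[5,50,95]).round(4))
    nr=near(.547,.194,.09)&~((H<8)|(H>170))
    top=nr&(P[...,2]<.012);print("board",rect(P[top]),np.median(P[top][:,2]).round(4))
    ye=near(.547,.194,.06)&(H>20)&(H<35)&(S>150)&(V>120)&(P[...,2]>.02)
    print("yellow",P[ye].mean(0).round(4),rect(P[ye]))
    mat=near(.547,.194,.12)&((H<8)|(H>170))&(S>100);print("mat z",np.median(P[mat][:,2]).round(4))
p,R,s=pose();print(s["clock"],s["qpos"])
```

```text
scene bar (array([ 555.8, -186.3]), array([120.6,  14.8]), np.float32(62.3), 249) [0.1106 0.1198 0.1235]
board (array([542.6, 196.1]), array([134.2,  71.5]), np.float32(62.1), 475) 0.0045
yellow [0.5508 0.1907 0.0312] (array([549.2, 192. ]), array([19.5, 22.1]), np.float32(148.4), 37)
mat z 0.0024
side bar (array([ 553.9, -183.1]), array([123. ,  19.7]), np.float32(63.5), 164) [0.1069 0.1149 0.1197]
board (array([557. , 188.2]), array([131.9,  78.1]), np.float32(61.5), 515) 0.0018
yellow [0.5468 0.1955 0.0297] (array([546.6, 194.2]), array([21.9, 25.1]), np.float32(149.1), 42)
mat z -0.0004
1.0 [ 1.08411094  0.46857399 -0.04861645  1.53250982  0.02408337  1.14100533
 -0.08230545]
```

Careful with the scale: shifts go in shares of 750 mm and turns go in shares of 60 degrees. That gives: -0.0288 m / 0.75 = -0.0384, 0.0275 m / 0.75 = 0.0367.

```bash
r(){ :; }
```

Emit:
shift_gripper(
  deltas=[
    {"sx": 0.0367, "sy": -0.0384, "jaw": 0.085},
    {"sx": 0.0367, "sy": -0.0384, "jaw": 0.085},
    {"sx": 0.0367, "sy": -0.0384, "jaw": 0.085},
    {"sx": 0.0367, "sy": -0.0384, "jaw": 0.085},
    {"sx": 0.0367, "sy": -0.0384, "jaw": 0.085},
    {"sx": 0.0367, "sy": -0.0384, "jaw": 0.085},
    {"sx": 0.0367, "sy": -0.0384, "jaw": 0.085},
    {"sx": 0.0367, "sy": -0.0384, "jaw": 0.085},
    {"sx": 0.0367, "sy": -0.0384, "jaw": 0.085},
    {"sx": 0.0367, "sy": -0.0384, "jaw": 0.085},
  ],
)

```text
clock: 1.83
tcp_pos: [0.418, -0.2238, 0.2504]
tcp_rot: [3.141, -0.0, 0.458]
ft_force: [0.7, 0.2, 1.1]
grip_width: 0.085
gripper_force: 0.0
```

Emit:
shift_gripper(
  deltas=[
    {"sx": 0.0367, "sy": -0.0384, "jaw": 0.085},
    {"sx": 0.0367, "sy": -0.0384, "jaw": 0.085},
    {"sx": 0.0367, "sy": -0.0384, "jaw": 0.085},
    {"sx": 0.0367, "sy": -0.0384, "jaw": 0.085},
    {"sx": 0.0367, "sy": -0.0384, "jaw": 0.085},
    {"sx": 0.0367, "sy": -0.0384, "jaw": 0.085},
    {"sx": 0.0367, "sy": -0.0384, "jaw": 0.085},
    {"sx": 0.0367, "sy": -0.0384, "jaw": 0.085},
    {"sx": 0.0367, "sy": -0.0384, "jaw": 0.085},
    {"sx": 0.0367, "sy": -0.0384, "jaw": 0.085},
    {"sx": 0.0367, "sy": -0.0384, "jaw": 0.085},
  ],
)

```text
clock: 2.75
tcp_pos: [0.5495, 0.1941, 0.2502]
tcp_rot: [3.141, -0.0, 0.458]
ft_force: [0.4, -0.0, 0.3]
grip_width: 0.0851
gripper_force: 0.0
```

Emit:
shift_gripper(
  deltas=[
    {"az": -0.1146, "jaw": 0.06},
    {"az": -0.1146, "jaw": 0.06},
    {"az": -0.1146, "jaw": 0.06},
    {"az": -0.1146, "jaw": 0.06},
    {"az": -0.1146, "jaw": 0.06},
    {"az": -0.1146, "jaw": 0.06},
    {"az": -0.1146, "jaw": 0.06},
    {"az": -0.1146, "jaw": 0.06},
    {"az": -0.1146, "jaw": 0.06},
  ],
)

```text
clock: 3.5
tcp_pos: [0.5492, 0.1921, 0.2501]
tcp_rot: [3.141, 0.0, 1.543]
ft_force: [0.2, -0.4, -0.1]
grip_width: 0.0597
gripper_force: 0.0
```

```bash
python3 -c "
from h import *
p,R,s=pose();print(p,s['tcp_rot'],s['qpos'])"
```

```text
[0.54919795 0.19214686 0.25011286] [3.14125064e+00 1.41997434e-04 1.54347704e+00] [ 0.13986281  0.40745739 -0.72339105  1.73054635  0.29667453  1.11580624
 -0.70222339]
```

Converted, 0.03 m / 0.75 = 0.04, -0.12 rad / 1.0472 = -0.1146.

Emit:
shift_gripper(
  deltas=[
    {"az": -0.1146, "jaw": 0.06},
    {"az": -0.1146, "jaw": 0.06},
    {"az": -0.1146, "jaw": 0.06},
    {"az": -0.1146, "jaw": 0.06},
    {"az": -0.1146, "jaw": 0.06},
    {"az": -0.1146, "jaw": 0.06},
    {"az": -0.1146, "jaw": 0.06},
    {"az": -0.1146, "jaw": 0.06},
    {"az": -0.1146, "jaw": 0.06},
    {"sz": 0.04, "jaw": 0.06},
    {"sz": 0.04, "jaw": 0.06},
    {"jaw": 0.06},
  ],
)

```text
clock: 4.5
tcp_pos: [0.5466, 0.1896, 0.1849]
tcp_rot: [-3.134, -0.006, 2.617]
ft_force: [-0.7, -0.9, -0.9]
grip_width: 0.0602
gripper_force: 0.0
```

Add to h.py:
```python
def rect(pts):
    r=cv2.minAreaRect((pts[:,:2]*1000).astype(np.float32));b=cv2.boxPoints(r)
    e=max([b[1]-b[0],b[2]-b[1]],key=np.linalg.norm)
    return np.round(r[0],1),np.round(r[1],1),round(float(np.degrees(np.arctan2(e[1],e[0]))%180),1),len(pts)
```

Run:
```python
from h import *
p,R,s=pose();print(p,s['tcp_rot'],s['qpos'].round(2))
im,d,P,cal=shot("wrist","pics/w1.png");H,S,V=cv2.split(cv2.cvtColor(im,cv2.COLOR_RGB2HSV))
print("cam",-np.array(cal["R"]).T@cal["t"])
red=((H<8)|(H>170))&(S>90)
near=(np.hypot(P[...,0]-.548,P[...,1]-.193)<.085)&(d>0)
g=near&(H>40)&(H<85)&(S>80)&(P[...,2]<.012);print("green",rect(P[g]),np.median(P[g][:,2]))
g=near&~red&(P[...,2]<.012);print("nonred",rect(P[g]),np.median(P[g][:,2]))
y=near&(H>20)&(H<35)&(S>150)&(V>120)&(P[...,2]>.02);print("yel",rect(P[y]),np.median(P[y],0))
print("mat",np.median(P[near&red][:,2]))
print([(x["position"].round(4) if hasattr(x["position"],"round") else x["position"],x["confidence"]) for x in landmark_of("wrist","board_loose")])
```

```text
[0.54656198 0.18962229 0.18494731] [-3.1336294  -0.00553421  2.61715288] [ 0.26  0.55 -0.92  1.79  0.49  1.06  0.2 ]
cam [0.48242538 0.22787221 0.3085529 ]
green (array([549.2, 192.5]), array([128.9,  49.3]), 61.0, 3867) 0.0024154937217522373
nonred (array([549.7, 192.3]), array([132.7,  52.7]), 61.3, 5072) 0.002431095346663771
yel (array([547.6, 195.4]), array([25.1, 26.5]), 156.0, 421) [0.54919199 0.19226887 0.03027858]
mat 0.000324123467919864
[([0.5477, 0.1924, 0.0047], 0.9)]
```

View pics/w1.png

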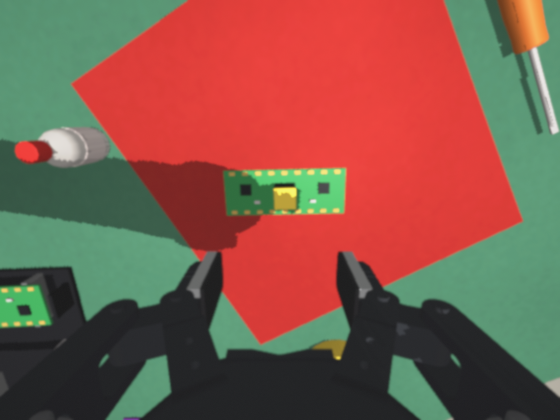

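The wrist view shows the green board at (285,192), with the gold block at (285,197) centred between the fingers. The bottle (70,148) and screwdriver (535,60) are well clear, so I'll descend.

Converted, 0.04 m / 0.75 = 0.0533, 0.02 m / 0.75 = 0.0267, -0.02 rad / 1.0472 = -0.0191.

Emit:
shift_gripper(
  deltas=[
    {"sy": 0.004, "sz": 0.04, "az": -0.0191, "jaw": 0.05},
    {"sz": 0.0533, "jaw": 0.05},
    {"sz": 0.04, "jaw": 0.05},
    {"sz": 0.0267, "jaw": 0.05},
    {"jaw": 0.05},
    {"jaw": 0.05},
  ],
)

```text
clock: 5.1
tcp_pos: [0.5515, 0.1956, 0.0713]
tcp_rot: [3.14, 0.001, 2.638]
ft_force: [0.3, 0.1, 0.4]
grip_width: 0.0498
gripper_force: 0.0
```

Run:
```python
from h import *
p,R,s=pose();print(p,s['tcp_rot'],s['grip_width'])
print("tool-axes delta",R.inv().apply(np.array([.549,.1923,.026])-p).round(4))
```

```text
[0.55154194 0.19557471 0.07134154] [3.14022295e+00 8.25034576e-04 2.63776536e+00] 0.04979028530941994
tool-axes delta [ 0.0007 -0.0042  0.0453]
```

Converted, 0.02 m / 0.75 = 0.0267, 0.015 m / 0.75 = 0.02.

Emit:
shift_gripper(
  deltas=[
    {"sx": 0.0009, "sy": -0.0053, "sz": 0.02, "jaw": 0.05},
    {"sz": 0.0267, "jaw": 0.05},
    {"sz": 0.0133, "jaw": 0.05},
    {"jaw": 0.05},
    {"jaw": 0},
    {"jaw": 0},
    {"jaw": 0},
    {"jaw": 0},
    {"jaw": 0},
  ],
)

```text
clock: 5.85
tcp_pos: [0.5493, 0.1926, 0.0269]
tcp_rot: [3.139, 0.002, 2.638]
ft_force: [0.2, -0.1, 7.3]
grip_width: 0.021
gripper_force: 60.9
```

Converted, -0.04 m / 0.75 = -0.0533, -0.03 m / 0.75 = -0.04.

Emit:
shift_gripper(
  deltas=[
    {"sz": -0.0267, "jaw": 0},
    {"sz": -0.0533, "jaw": 0},
    {"sz": -0.0533, "jaw": 0},
    {"sz": -0.04, "jaw": 0},
    {"sz": -0.0267, "jaw": 0},
  ],
)

```text
clock: 6.27
tcp_pos: [0.5489, 0.1928, 0.179]
tcp_rot: [3.138, 0.003, 2.638]
ft_force: [-0.7, 0.5, -1.3]
grip_width: 0.0209
gripper_force: 59.9
```

Emit:
shift_gripper(
  deltas=[
    {"sx": -0.0157, "sy": -0.0197, "jaw": 0},
    {"sx": -0.0315, "sy": -0.0395, "jaw": 0},
    {"sx": -0.0315, "sy": -0.0395, "jaw": 0},
    {"sx": -0.0315, "sy": -0.0395, "jaw": 0},
    {"sx": -0.0315, "sy": -0.0395, "jaw": 0},
    {"sx": -0.0315, "sy": -0.0395, "jaw": 0},
    {"sx": -0.0315, "sy": -0.0395, "jaw": 0},
    {"sx": -0.0315, "sy": -0.0395, "jaw": 0},
    {"sx": -0.0315, "sy": -0.0395, "jaw": 0},
    {"sx": -0.0315, "sy": -0.0395, "jaw": 0},
    {"sx": -0.0315, "sy": -0.0395, "jaw": 0},
    {"sx": -0.0157, "sy": -0.0197, "az": -0.0286, "jaw": 0},
  ],
)

```text
clock: 7.27
tcp_pos: [0.6179, -0.2257, 0.1747]
tcp_rot: [-3.139, 0.001, 2.661]
ft_force: [-0.0, -0.5, -1.7]
grip_width: 0.0212
gripper_force: 59.9
```

Emit:
shift_gripper(
  deltas=[
    {"jaw": 0},
    {"jaw": 0},
    {"jaw": 0},
    {"jaw": 0},
  ],
)

```text
clock: 7.6
tcp_pos: [0.6182, -0.2165, 0.1754]
tcp_rot: [3.141, -0.0, 2.671]
ft_force: [-0.5, -0.3, -0.9]
grip_width: 0.0208
gripper_force: 59.9
```

Run:
```python
from h import *
p,R,s=pose();print(p,s['tcp_rot'],s['qpos'].round(2))
for c in("scene","side","wrist"):
    im,d,P,cal=shot(c,f"pics/{c}2.png")
    for l in("empty_seat","loaded_seat","carrier_handle","carrier"):
        print(c,l,[(np.round(x["position"],4),round(x["confidence"],2)) for x in landmark_of(c,l)])
np.savez("w2.npz",im=im,d=d,P=P)
H,S,V=cv2.split(cv2.cvtColor(im,cv2.COLOR_RGB2HSV))
near=(np.hypot(P[...,0]-.553,P[...,1]+.187)<.1)&(d>0)
b=near&(H>100)&(H<125)&(S>120)&(P[...,2]>.1);print("bar",rect(P[b]),np.median(P[b],0))
```

```text
[ 0.61819003 -0.21652985  0.1754321 ] [ 3.14086148e+00 -1.05554656e-04  2.67071607e+00] [ 0.85  0.67 -0.88  1.63  0.55  1.12  0.93]
scene empty_seat [(array([ 0.6231, -0.2165,  0.032 ]), 0.6)]
scene loaded_seat [(array([ 0.5597, -0.1874,  0.0016]), 0.29)]
scene carrier_handle [(array([ 0.5558, -0.1856,  0.1125]), 0.83)]
scene carrier [(array([ 0.5612, -0.1871, -0.002 ]), 0.63)]
side empty_seat [(array([ 0.6148, -0.2165,  0.0317]), 0.85), (array([ 0.6185, -0.2183,  0.1456]), 0.59)]
side loaded_seat [(array([ 0.4931, -0.1533,  0.0304]), 0.85)]
side carrier_handle [(array([ 0.5494, -0.184 ,  0.1124]), 0.68)]
side carrier [(array([ 0.5533, -0.19  , -0.0042]), 0.79), (array([0.4052, 0.0461, 0.0007]), 0.42)]
wrist empty_seat [(array([ 0.6167, -0.219 ,  0.0301]), 0.89)]
wrist loaded_seat []
wrist carrier_handle [(array([ 0.5509, -0.1837,  0.1153]), 0.84)]
wrist carrier [(array([ 0.5565, -0.1832, -0.004 ]), 0.58)]
bar (array([ 553.1, -191.5]), array([112.,  12.]), 62.2, 3444) [ 0.55466478 -0.18811788  0.11933386]
```

View pics/wrist2.png

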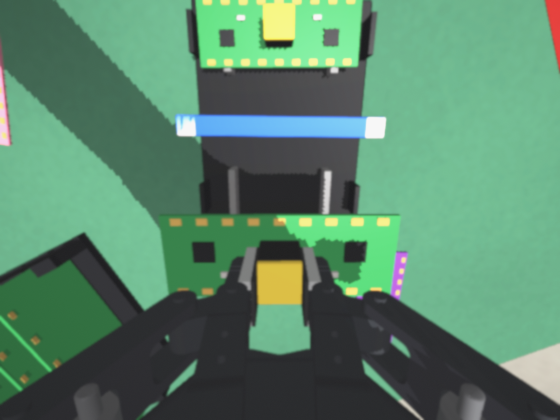

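The wrist view shows the held board at (281,255), parallel to the bar (280,127), with the rails at (233,190) and (326,190) and the loaded board at (280,35). I'll measure the rails, the held board and the loaded board in the same cloud.

Run:
```python
from h import *
z=np.load("w2.npz");im,d,P=z["im"],z["d"],z["P"];H,S,V=cv2.split(cv2.cvtColor(im,cv2.COLOR_RGB2HSV))
c=np.array([.5545,-.187]);
def line(mask,lab):
    vx,vy,x,y=cv2.fitLine((P[mask][:,:2]*1000).astype(np.float32),cv2.DIST_HUBER,0,.01,.01).ravel();print(lab,np.degrees(np.arctan2(vy,vx))%180)
b=(d>0)&(P[...,2]>.11)&(P[...,2]<.13)&(np.abs(np.mgrid[:420,:560][0]-127)<16);print("bar+posts",rect(P[b]),np.median(P[b],0));line(b,"bar ang")
a=np.radians(62.8);ex=np.array([np.cos(a),np.sin(a)]);ey=np.array([np.sin(a),-np.cos(a)])  # ey toward empty seat
q=P[...,:2]-c;X=q@ex*1000;Y=q@ey*1000
for lab,u0,u1 in(("railL",215,250),("railR",310,345)):
    m=np.zeros(d.shape,bool);m[165:212,u0:u1]=1;m&=(d>0)&(P[...,2]>.024)&(P[...,2]<.034)
    print(lab,m.sum(),"X",np.percentile(X[m],[5,50,95]).round(1),"Ymin",np.percentile(Y[m],[1,5]).round(1),"z",np.median(P[m][:,2]));line(m,lab)
m=np.zeros(d.shape,bool);m[0:75,185:380]=1;m&=(d>0)&(P[...,2]>.027)&(P[...,2]<.04)&(H>40)&(H<85)&(S>80)
print("loaded X",np.percentile(X[m],[1,99]).round(1),"Ymax",np.percentile(Y[m],99).round(1),"z",np.median(P[m][:,2]))
m=np.zeros(d.shape,bool);m[205:300,150:405]=1;m&=(d>0)&(P[...,2]>.135)&(P[...,2]<.17)&(H>40)&(H<85)&(S>80)
print("held X",np.percentile(X[m],[1,99]).round(1),"Ymin",np.percentile(Y[m],1).round(1),"z",np.median(P[m][:,2]),rect(P[m]))
p,R,s=pose();t=p[:2]-c;print("tcp XY",t@ex*1000,t@ey*1000)
```

```text
bar+posts (array([ 555.9, -186.3]), array([124.6,  12. ]), 62.2, 4332) [ 0.55562549 -0.18628     0.11933669]
bar ang 62.136898
railL 302 X [-46.8 -43.8 -41.1] Ymin [42.5 43.6] z 0.02928601709358134
railL 152.03737
railR 297 X [42.7 45.4 48.4] Ymin [43.4 44.5] z 0.029216810881830264
railR 151.7248
loaded X [-64.3  64.1] Ymax -44.8 z 0.032258244837509414
held X [-63.7  64.8] Ymin 45.9 z 0.15042491925580104 (array([ 617.5, -219. ]), array([131.1,  50.5]), 62.8, 11701)
tcp XY 0.8249675735850677 71.18683181177703
```

Held board and rails agree to within about 0.5 mm, so I only need a 0.7° yaw correction before lowering.

Converted, 0.03 m / 0.75 = 0.04, 0.025 m / 0.75 = 0.0333, 0.012 rad / 1.0472 = 0.0115.

Emit:
shift_gripper(
  deltas=[
    {"sz": 0.0267, "az": 0.0115, "jaw": 0},
    {"sz": 0.04, "jaw": 0},
    {"sz": 0.0333, "jaw": 0},
    {"sz": 0.02, "jaw": 0},
    {"sz": 0.0133, "jaw": 0},
    {"sz": 0.0067, "jaw": 0},
    {"jaw": 0},
    {"jaw": 0},
    {"jaw": 0},
    {"jaw": 0},
    {"jaw": 0},
    {"jaw": 0},
  ],
)

```text
clock: 9.35
tcp_pos: [0.6185, -0.2189, 0.0707]
tcp_rot: [3.142, 0.001, 2.656]
ft_force: [0.2, -0.6, -1.7]
grip_width: 0.0208
gripper_force: 59.9
```

Run:
```python
from h import *
p,R,s=pose();print(p,s['tcp_rot'])
print(R.inv().apply(np.array([.6178,-.2188,.0575])-p).round(4))
im,d,P,cal=shot("wrist","pics/w3.png")
```

```text
[ 0.61852751 -0.21890856  0.07071746] [3.14156612e+00 1.16754746e-03 2.65564695e+00]
[ 0.0007 -0.0002  0.0132]
```

View pics/w3.png

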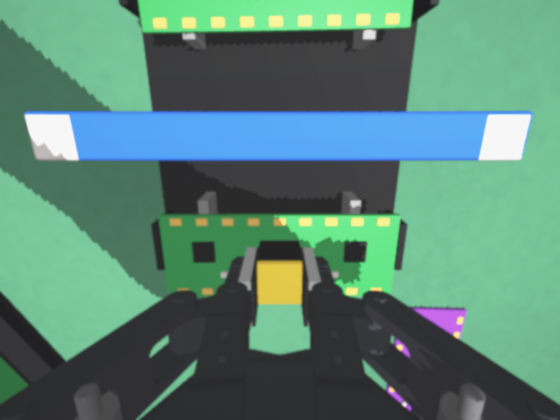

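The board (160–401 px) sits between the lips (157 and 402) and square above the rails (207 and 351). I'll lower the last 13 mm gently.

Converted, 0.005 m / 0.75 = 0.0067, 0.004 m / 0.75 = 0.0053.

Emit:
shift_gripper(
  deltas=[
    {"sx": 0.0007, "sz": 0.0067, "jaw": 0},
    {"sz": 0.0053, "jaw": 0},
    {"sz": 0.0027, "jaw": 0},
    {"sz": 0.0013, "jaw": 0},
    {"jaw": 0},
    {"jaw": 0},
    {"jaw": 0},
  ],
)

```text
clock: 9.98
tcp_pos: [0.6179, -0.2185, 0.0581]
tcp_rot: [3.141, 0.0, 2.656]
ft_force: [-0.0, 0.2, -1.4]
grip_width: 0.0208
gripper_force: 59.9
```

Converted, 0.001 m / 0.75 = 0.0013.

Emit:
shift_gripper(
  deltas=[
    {"sz": 0.0013, "jaw": 0},
    {"sz": 0.0013, "jaw": 0},
    {"jaw": 0},
    {"jaw": 0},
    {"jaw": 0},
  ],
)

```text
clock: 10.4
tcp_pos: [0.6181, -0.2185, 0.057]
tcp_rot: [-3.141, 0.001, 2.656]
ft_force: [-1.6, -0.2, 5.6]
grip_width: 0.0211
gripper_force: 60.6
```

Contact with the rails shows at about 7 N. Release and rise straight up.

Emit:
shift_gripper(
  deltas=[
    {"jaw": 0.045},
    {"jaw": 0.045},
    {"jaw": 0.045},
    {"jaw": 0.045},
  ],
)

```text
clock: 10.73
tcp_pos: [0.6177, -0.2185, 0.0558]
tcp_rot: [3.142, -0.0, 2.656]
ft_force: [0.2, 0.0, -0.1]
grip_width: 0.0449
gripper_force: 0.0
```

Emit:
shift_gripper(
  deltas=[
    {"sz": -0.0133, "jaw": 0.045},
    {"sz": -0.0267, "jaw": 0.045},
    {"sz": -0.04, "jaw": 0.05},
    {"sz": -0.0533, "jaw": 0.06},
    {"sz": -0.0533, "jaw": 0.06},
    {"sz": -0.04, "jaw": 0.06},
    {"sx": 0.0267, "sz": -0.0133, "jaw": 0.06},
    {"sx": 0.04, "jaw": 0.06},
    {"sx": 0.0267, "jaw": 0.06},
    {"jaw": 0.06},
    {"jaw": 0.06},
    {"jaw": 0.06},
  ],
)

```text
clock: 11.73
tcp_pos: [0.5565, -0.1864, 0.2366]
tcp_rot: [-3.142, 0.002, 2.655]
ft_force: [0.1, -1.3, -0.0]
grip_width: 0.0599
gripper_force: 0.0
```

Run:
```python
from h import *
import time
p,R,s=pose();print(p,s['tcp_rot'],s['qpos'].round(2))
im,d,P,cal=shot("wrist","pics/w4.png");H,S,V=cv2.split(cv2.cvtColor(im,cv2.COLOR_RGB2HSV))
near=(np.hypot(P[...,0]-.5557,P[...,1]+.1863)<.08)&(d>0)&(P[...,2]>.11)&(P[...,2]<.13)
print("bar",rect(P[near]),np.median(P[near],0),np.percentile(P[near][:,2],[5,95]))
for n,(x,y) in{"new":(.6178,-.2188),"old":(.494,-.1535)}.items():
    m=(np.hypot(P[...,0]-x,P[...,1]-y)<.09)&(d>0)&(P[...,2]>.027)&(P[...,2]<.042)&(H>40)&(H<85)&(S>80)
    if m.sum()>20: print(n,rect(P[m]),np.percentile(P[m][:,2],[5,50,95]))
```

```text
[ 0.55645879 -0.18643401  0.23662239] [-3.14158477e+00  1.50341156e-03  2.65520974e+00] [ 0.94  0.51 -0.96  1.73  0.45  1.14  0.94]
bar (array([ 555.5, -185.9]), array([123.8,  12. ]), 62.1, 2187) [ 0.55491923 -0.18521163  0.11921675] [0.1129807 0.1203976]
new (array([ 618.4, -219.2]), array([150.3,  52.7]), 62.9, 3055) [0.03135019 0.0325181  0.03388184]
old (array([ 493.9, -153.7]), array([148.8,  49.9]), 63.1, 4385) [0.03116829 0.03240736 0.03371689]
```

View pics/w4.png

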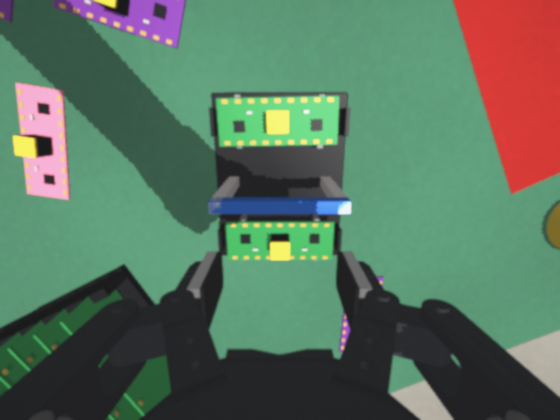

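Both boards are seated, with top surfaces at 32.5 and 32.4 mm: the new one at (280,240), the old one at (278,121), and the bar at (280,207). I'll turn 90° and go down over the bar.

Converted, 0.12 rad / 1.0472 = 0.1146.

Emit:
shift_gripper(
  deltas=[
    {"az": 0.1146, "jaw": 0.06},
    {"az": 0.1146, "jaw": 0.06},
    {"az": 0.1146, "jaw": 0.06},
    {"az": 0.1146, "jaw": 0.06},
    {"az": 0.1146, "jaw": 0.06},
    {"az": 0.1146, "jaw": 0.06},
    {"az": 0.1146, "jaw": 0.06},
    {"az": 0.1146, "jaw": 0.06},
    {"az": 0.1146, "jaw": 0.06},
    {"az": 0.1146, "jaw": 0.06},
    {"az": 0.1146, "jaw": 0.06},
    {"az": 0.1146, "jaw": 0.06},
  ],
)

```text
clock: 12.78
tcp_pos: [0.5568, -0.1861, 0.2358]
tcp_rot: [3.142, -0.001, 1.21]
ft_force: [0.3, 0.8, 0.1]
grip_width: 0.0599
gripper_force: 0.0
```

Emit:
shift_gripper(
  deltas=[
    {"az": 0.1146, "jaw": 0.06},
    {"sz": 0.04, "az": 0.0105, "jaw": 0.06},
    {"sz": 0.04, "jaw": 0.06},
    {"jaw": 0.06},
    {"jaw": 0.06},
    {"jaw": 0.06},
    {"jaw": 0.06},
  ],
)

```text
clock: 13.37
tcp_pos: [0.5574, -0.186, 0.1778]
tcp_rot: [3.138, -0.001, 1.085]
ft_force: [-0.4, 0.7, -0.6]
grip_width: 0.0596
gripper_force: 0.0
```

Run:
```python
from h import *
im,d,P,cal=shot("wrist")
m=(np.hypot(P[...,0]-.5557,P[...,1]+.1863)<.08)&(d>0)&(P[...,2]>.117)&(P[...,2]<.124)
print("bar",rect(P[m]),np.median(P[m],0))
p,R,s=pose();print(p,s['tcp_rot'],s['qpos'].round(2))
print(R.inv().apply(np.array([.5557,-.1861,.112])-p).round(4))
```

```text
bar (array([ 556. , -186.2]), array([123.8,  12. ]), 62.2, 3046) [ 0.56035285 -0.1780016   0.1193202 ]
[ 0.55726359 -0.18599269  0.17785125] [ 3.13831640e+00 -8.35167863e-04  1.08477595e+00] [ 0.69  0.46 -0.58  1.8   0.3   0.96 -0.5 ]
[-0.0009 -0.0015  0.0658]
```

Converted, 0.025 m / 0.75 = 0.0333, 0.02 m / 0.75 = 0.0267.

Emit:
shift_gripper(
  deltas=[
    {"sx": -0.0013, "sy": -0.0016, "sz": 0.0267, "jaw": 0.06},
    {"sz": 0.0333, "jaw": 0.06},
    {"sz": 0.02, "jaw": 0.06},
    {"sz": 0.008, "jaw": 0.06},
    {"jaw": 0.06},
    {"jaw": 0.06},
    {"jaw": 0.06},
  ],
)

```text
clock: 14.0
tcp_pos: [0.5555, -0.1863, 0.1116]
tcp_rot: [3.139, -0.001, 1.085]
ft_force: [0.1, -0.4, -0.1]
grip_width: 0.06
gripper_force: 0.0
```

```bash
python3 -c "
from h import *
p,R,s=pose();print(R.inv().apply(np.array([.5558,-.1861,.112])-p).round(4),s['tcp_rot'])"
```

```text
[ 0.0003  0.0001 -0.0004] [ 3.13864089e+00 -5.95785078e-04  1.08480346e+00]
```

Emit:
shift_gripper(
  deltas=[
    {"jaw": 0},
    {"jaw": 0},
    {"jaw": 0},
    {"jaw": 0},
    {"jaw": 0},
    {"jaw": 0},
    {"jaw": 0},
    {"jaw": 0},
  ],
)

```text
clock: 14.67
tcp_pos: [0.5548, -0.1863, 0.1106]
tcp_rot: [3.14, -0.0, 1.085]
ft_force: [-0.6, -1.4, 4.5]
grip_width: 0.011
gripper_force: 59.7
```

Emit:
shift_gripper(
  deltas=[
    {"sz": -0.0027, "jaw": 0},
    {"sz": -0.004, "jaw": 0},
    {"sz": -0.0053, "jaw": 0},
    {"sz": -0.0053, "jaw": 0},
    {"sz": -0.004, "jaw": 0},
    {"sz": -0.0027, "jaw": 0},
    {"jaw": 0},
    {"jaw": 0},
    {"jaw": 0},
  ],
)

```text
clock: 15.42
tcp_pos: [0.5541, -0.1862, 0.1279]
tcp_rot: [-3.141, 0.0, 1.085]
ft_force: [-0.3, -0.5, -4.7]
grip_width: 0.0111
gripper_force: 58.4
```

Converted, -0.01 m / 0.75 = -0.0133, -0.009 m / 0.75 = -0.012.

Emit:
shift_gripper(
  deltas=[
    {"sz": -0.004, "jaw": 0},
    {"sz": -0.008, "jaw": 0},
    {"sz": -0.012, "jaw": 0},
    {"sz": -0.0133, "jaw": 0},
    {"sz": -0.0133, "jaw": 0},
    {"sz": -0.0133, "jaw": 0},
    {"sz": -0.0133, "jaw": 0},
    {"sz": -0.012, "jaw": 0},
    {"sz": -0.0107, "jaw": 0},
    {"sz": -0.008, "jaw": 0},
    {"sz": -0.0053, "jaw": 0},
    {"sz": -0.0027, "jaw": 0},
  ],
)

```text
clock: 16.42
tcp_pos: [0.5545, -0.1862, 0.2157]
tcp_rot: [3.141, -0.0, 1.085]
ft_force: [0.6, 0.4, -5.1]
grip_width: 0.011
gripper_force: 58.5
```

Emit:
shift_gripper(
  deltas=[
    {"jaw": 0},
    {"jaw": 0},
    {"jaw": 0},
    {"jaw": 0},
    {"jaw": 0},
    {"jaw": 0},
    {"jaw": 0},
    {"jaw": 0},
  ],
)

```text
clock: 17.08
tcp_pos: [0.5543, -0.1861, 0.2149]
tcp_rot: [-3.141, -0.0, 1.085]
ft_force: [-0.2, 0.8, -5.4]
grip_width: 0.0108
gripper_force: 58.5
```

Run:
```python
from h import *
p,R,s=pose();print(p,s['tcp_rot'],s['joint_vel'].round(3))
a=np.radians(62.1);ey=np.array([np.sin(a),-np.cos(a)]);ex=np.array([np.cos(a),np.sin(a)])
ims=[]
for c in("scene","side","wrist"):
    im,d,P,cal=shot(c);ims.append(im);H,S,V=cv2.split(cv2.cvtColor(im,cv2.COLOR_RGB2HSV))
    for sg in(1,-1):
        q=P[...,:2]-p[:2]-sg*.07*ey
        m=(np.abs(q@ex)<.075)&(np.abs(q@ey)<.035)&(d>0)&(P[...,2]>.11)&(P[...,2]<.155)&(H>40)&(H<85)&(S>80)
        if m.sum()>30:
            Q=P[m];A=np.c_[(Q[:,:2]-p[:2])@ex,(Q[:,:2]-p[:2])@ey,np.ones(len(Q))];k=np.linalg.lstsq(A,Q[:,2],rcond=None)[0]
            print(c,"new" if sg>0 else "old",rect(Q),"z",np.median(Q[:,2]).round(4),"slopes",k[:2].round(3))
    for l in("empty_seat","loaded_seat"):print(c,l,[np.round(x["position"],3) for x in landmark_of(c,l)][:2])
A=cv2.resize(ims[0][120:330,120:400],(400,300),interpolation=2);B=cv2.resize(ims[1][80:290,170:450],(400,300),interpolation=2)
out=np.vstack([np.hstack([A,B]),np.hstack([cv2.resize(ims[2],(400,300)),np.zeros((300,400,3),np.uint8)])])
cv2.imwrite("pics/f5.png",out[...,::-1])
```

```text
[ 0.5543239  -0.18613963  0.21493309] [-3.14148888e+00 -1.14611224e-05  1.08481817e+00] [ 0.001 -0.001 -0.002  0.002  0.001 -0.002 -0.   ]
scene new (array([ 615.4, -218.7]), array([149.4,  65.5]), 62.1, 866) z 0.1381 slopes [-0.005 -0.172]
scene old (array([ 495.8, -148.9]), array([144.1,  56.8]), 69.2, 306) z 0.1376 slopes [ 0.019 -0.006]
scene empty_seat [array([ 0.621, -0.22 ,  0.136])]
scene loaded_seat [array([ 0.492, -0.151,  0.132])]
side new (array([ 613.4, -217.6]), array([149.8,  55.8]), 61.3, 207) z 0.1359 slopes [ 0.011 -0.04 ]
side old (array([ 488.6, -153. ]), array([145.6,  53.7]), 61.9, 297) z 0.136 slopes [0.005 0.006]
side empty_seat [array([ 0.614, -0.221,  0.132])]
side loaded_seat []
wrist new (array([ 618. , -221.5]), array([145.4,  56.3]), 61.9, 8312) z 0.1367 slopes [-0.013  0.03 ]
wrist old (array([ 490.8, -152.3]), array([150.6,  55.3]), 63.8, 8178) z 0.1367 slopes [-0.013 -0.011]
wrist empty_seat []
wrist loaded_seat []
```

View pics/f5.png

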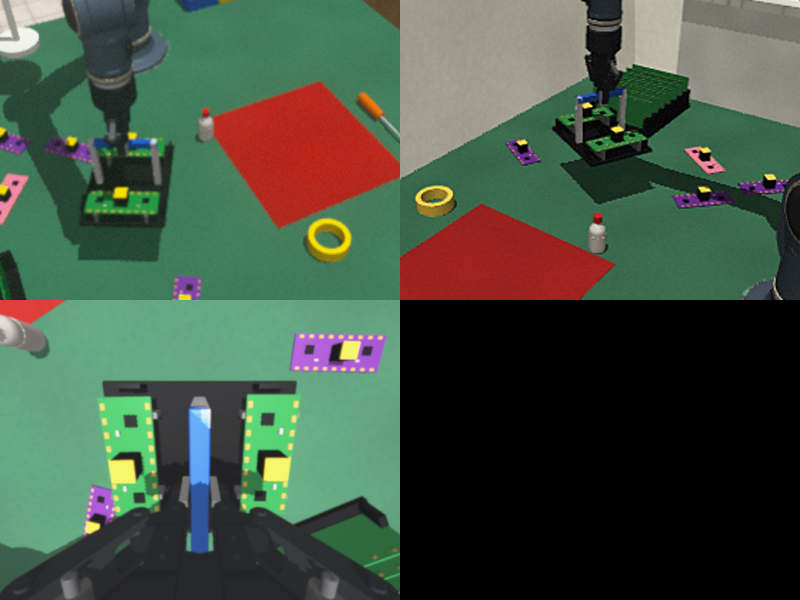

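The composite shows the carrier hanging level under the gripper, with both boards on their rails: the new one at (122,200) in the scene crop, and both at 136.7 mm in the wrist view. The bottle, tape and screwdriver haven't moved.

```bash
python3 -c "
from plant import *
print(sign_off())"
```

```text
the job is handed in; nothing more can be done
None
```

The loose board is on the empty rails, and the arm is holding the carrier by its blue handle about 10 cm above the bench, steady and level with both boards seated; I handed the job in at about 17 s, but no verdict came back.

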